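# Close the sample carton and hold the sprung bar at its index

### The arm

A 6-joint arm with a two-finger parallel gripper is mounted at the origin on a cart in front of the work surface, level with it; the furniture and walls round the work are solid. World frame = base frame: x ahead of the robot, y to its left, z up, the work surface at z = 0. Lengths are in mm, angles in degrees, forces in N, time in s.
With the tool pointing down it reaches from about 300 to 850 mm from the base axis. Payload 4.2 kg.
Tool frame: the origin (TCP) lies on the centre line of the jaws, within the pads' length; the fingertips stand 14 mm ahead of it and the grasp point (between the pads) lies 5 mm behind it (env.finger_overhang is the z of the fingertips in the tool frame, in mm); z points along the fingers, y is the line along which they close (so a half turn about z gives the same grasp; the last joint's range is limited). The gripper opens to 91 mm and grips with 3 to 60 N. Pads are 32 mm wide; open, the fingers measure 118 mm over their backs; the gripper's body (76 mm by 178 mm) begins 60 mm behind the grasp point.
Start: joints at [61.994, 18.312, 89.639, -0, 72.044, -1.146], TCP at [259.799, 512.978, 227.976] pointing down, gripper open.
Joint ranges: [-177.97, 177.97], [-48.28, 115.42], [12.27, 149.76], [-77.06, 257.06], [2.81, 150.46], [-146.56, 146.56]. Speed limits (degrees/s): [147.25, 147.25, 180, 180, 180, 180].

### API

Orientations are given as [roll, pitch, yaw] about the fixed x, y, z axes, in that order (R = Rz(yaw) Ry(pitch) Rx(roll)).
In Python, from workcell import sensors, viewer, env gives the robot as it stands. The module is installed in compiled form; this text tells all that it offers.
- The arm moves only by the tool step_arm, never from a script. Its argument "plan" is one flat list of numbers, 6 for each row, row after row: the shift along the tool's x, y, z in cm, then the turn, a rotation vector about the tool's x, y, z in rad. In form: [x, y, z, wx, wy, wz, x, y, z, wx, wy, wz, ...]. A call has 1 to 5 rows; each row shifts and turns the commanded pose from where the row before left it, along the tool's axes as they then stand; what a row does not reach is not made up. A row lasts 1/12 s, in which the tool goes at most 41.7 mm and 7.16 degrees, less where a joint would pass 70% of its speed; a pose out of reach is approached as far as the arm can. A call is refused whole if a number of a shift passes 4.17 or a number of a turn 0.125, either way. A call with a gripper value outside its range is refused whole. "hand" is the finger opening in cm, from 0 to 9.12, set as the call begins (left out, the last holds). The fingers move at their own pace and stop on an object; "newtons" is the grip in N (left out, the last holds). Time passes only in rows, so rows that do not move let the fingers close. It gives the time, the measured TCP pose, the force, the opening and the grip force at its end, in the units of the state.
- sensors.state(): the state, without advancing time (a new reading comes with each control period).
- viewer.grab_frame(name): name is "scene" or "top" or "wrist"; returns a dict with "img" (400x640x3 uint8, red, green, blue), "fx", "fy", "cx", "cy" (pixels), "position" and "attitude" of the camera in the world. Camera axes: x right, y down, z forward; pixel columns grow to the right and rows downward; lengths in mm; the calibration is good to about 2 mm. A picture is of the moment at which its call begins. There is no depth.
- env.job_done(): hands the job in; it is judged then, once.
Trained networks look in a picture, given as the dict that the camera call returned (one of the last four; its "shot" number tells which), for a name from the list of things; names that differ only in an ending like _2 or _b are one class to them, and where a whole thing is asked for, a point or a joint stands for the part that bears it (a point fixed in the world has none). Each returns a list of dicts, best first, with "score" (0 to 1); they miss things now and then, are a little off and sometimes report something else, mostly with a low value. They report only what shows in the picture. A call takes as long as a camera call.
- viewer.boxes_of(name, picture): "location" ([column, row] in pixels, amid what is visible of it).
- viewer.pinpoint(name, picture): "location" ([column, row] in pixels: a listed point, or the origin of a listed thing).
The state is a dict: "time_s": time; "qpos": joint angles; "qvel": joint speeds; "effort": joint torques, N m; "ee_pos": TCP position; "ee_rot": TCP orientation; "force": force on the tool from outside, world axes, zero at the start; "torque": the same for the moment, N m; "gripper_width": finger opening in mm; "gripper_force": force on a finger pad.
Only numpy, scipy, OpenCV 4.12 (cv2) and the standard library are available. Lean on these libraries where they do the work, as an engineer would, in place of code of your own. Each camera call takes 0.05 s, during which the arm holds its last target. There are 200 camera calls.

### The job

Close the carton that stands in the packing jig: fold the short flap down flat first, then the long flap flat over it. Only then pull the jig's spring-return hold-down bar by its upright grip out over the closed flaps until its pointer is level with the index mark on the side rail, and finish while still holding it there (let go, it springs back). Leave the index where it is set and do not disturb the bottle, timer and small carton standing near by.

Things in the scene. Friction and masses are not known exactly. Their poses are not given: they have to be found in the camera images.
- jig: Fixed packing jig, plate 300 x 130 x 8 mm: open cardboard carton (120 along x, 100 along y, rim at z 88 mm, 91 on the +y side), behind it a grey spring housing (x 96 to 211, y +-45, top z 112), on the -y side a low index rail along x (y -97, top z 71). Origin: on the worktop under the carton's centre; x from carton to housing (away from the robot, yaw within 0.35 rad), y left, z up.
- flap_short (a joint): Short flap's angle: 0 = folded flat (limit), 1.57 upright, more = leaning outward; starts 1.6 to 2.05. Cardboard 3 mm thick, 112 mm wide along the jig's x, 45 mm from crease to edge, hinged on the carton's -y rim. Stiff crease: stays where it is left, about 1 N at its edge moves it. Closes first.
- flap_long (a joint): Angle of the long flap, the same way: 0 flat, 1.57 upright; starts 1.6 to 2.05. 3 mm thick, 112 mm wide, 70 mm long, hinged on the carton's +y rim, 3 mm higher so that it lies over the short flap. Same stiff crease.
- flap_short_hinge (a point): Middle of the short flap's crease: the jig's (0, -50, 88) mm. The crease runs along the jig's x; axes as the jig's.
- flap_long_hinge (a point): Middle of the long flap's crease: the jig's (0, 50, 91) mm. Axes as the jig's.
- hold_bar: Hold-down bar: steel crossbar 16 x 124 x 12 mm on two rods from the housing, 3 mm above the closed flaps. Slides only along the jig's -x (to the robot), 0 to 110 mm; rests at jig x 75 mm, behind the carton. Spring: 3.2 N at rest plus 0.8 N per cm (10 N at 85 mm), returns when let go. Carries an upright black grip. Origin: centre of the crossbar's underside, z 97 mm; axes as the jig's.
- bar_grip (a point): Where to pinch the bar's upright black grip, from above: the grip is 12 mm thick along the jig's x (fingers before and behind it), 40 mm wide along y, from z 113 to 162 mm; this point is in its middle plane at z 142 mm. Moves with the bar.
- bar_pointer (a point): Tip of the steel pointer at the bar's -y end, pointing to -y, 80 mm above the worktop, 86 mm from the jig's middle line. Moves with the bar. Axes as the jig's.
- index_mark (a point): Tip of the dark wedge on the index rider, an 18 mm steel block clamped on the rail, pointing to +y at the pointer. Set 50 to 90 mm toward the robot (jig -x) from where the bar's pointer rests; 1 mm clear of the pointer's path, same height. The pointer is level with it when both have the same jig x. Axes as the jig's.
- blue_cap_bottle: Bystander: white reagent bottle with blue cap, 38 mm across, 70 mm tall, to the left (+y) of the jig. Origin under its centre.
- timer: Bystander: white bench timer 28 x 66 x 63 mm, to the left (+y) of the jig, further back. Origin under its centre.
- slip_carton: Bystander: small printed carton 31 x 62 x 63 mm, to the right (-y) of the jig. Origin under its centre.

How it is judged (in metres and radians):
On the way, in this order (a step that is already met when the one before it is completed fails the run):
1. the short flap is folded flat while the long flap is still up (value of joint flap_short below 0.1 rad and value of joint flap_long above 0.6 rad), for 0.2 s.
2. the long flap is folded flat over the short one (value of joint each of flap_short, flap_long below 0.1 rad), for 0.2 s.
3. the bar is pulled out and held with its pointer at the index mark, both flaps flat (all of step 2 and x of bar_pointer in the frame of index_mark between -0.005 and 0.005 m and contact force between the fingers and hold_bar above 2 N), for 0.5 s.
At the end, for the whole second after the job is handed in: Both flaps lie flat (within 0.1 rad) and the fingers still hold the bar (contact over 2 N), at rest, with its pointer within 5 mm of the index mark along the slide; the index is where it was set (within 6 mm) (all of step 3 and linear speed of hold_bar below 0.01 m/s and distance of index_mark from where it was at the start of the episode below 0.006 m); the arm keeps its last pose, push and grip.
It fails at once if the bar is pulled out (over 20 mm) while a flap is still up (distance of bar_pointer from where it was at the start of the episode above 0.02 m and value of joint any of flap_short, flap_long above 0.25 rad).
It fails at once if the bottle, timer or small carton is shoved (over 20 mm) or tipped (distance of any of blue_cap_bottle, timer, slip_carton from where it was at the start of the episode above 0.02 m or angle between any of blue_cap_bottle, timer, slip_carton's own z axis and vertical above 0.4 rad).
It also fails if it takes over 54 s, if anything falls off the work surface, if the arm or the gripper's body presses on something with over 40 N, if the wrist force passes 120 N, or if a joint passes its speed limit or range.

## Working session

There is one attempt and no reset: what is moved stays moved. The work goes in short steps, Python scripts to look and compute and a tool call to move; the robot and the scene stay as the last step left them, time stands still between calls to the robot, and variables do not carry over. Pictures are saved under pics/ and viewed, at most 10 in all, crops included, and the job is handed in when it is done.

Besides the shell and the picture viewer there is one more tool, called after "Emit:" by a JSON object that holds its "api" and its "payload", one argument or row to a line. step_arm: Moves the arm, as the interface text tells. Its arguments: {"type":"object","properties":{"plan":{"type":"array","items":{"type":"number"}},"hand":{"type":"number"},"newtons":{"type":"number"}},"required":["plan"]}

```bash
mkdir -p pics
cat > h.py <<'E'
import numpy as np, cv2
from scipy.spatial.transform import Rotation as R
from workcell import sensors, viewer, env
def Rm(a):
    a=np.array(a,float)
    if a.shape==(3,3): return a
    return R.from_euler('xyz',a,degrees=True).as_matrix()
def ray(p,uv):
    d=np.array([(uv[0]-p['cx'])/p['fx'],(uv[1]-p['cy'])/p['fy'],1.]); d=Rm(p['attitude'])@d
    return np.array(p['position'],float),d/np.linalg.norm(d)
def atz(p,uv,z):
    o,d=ray(p,uv); return o+d*(z-o[2])/d[2]
def tri(L):
    A=np.zeros((3,3));b=np.zeros(3)
    for o,d in L:
        M=np.eye(3)-np.outer(d,d);A+=M;b+=M@o
    x=np.linalg.solve(A,b); return x,max(np.linalg.norm((np.eye(3)-np.outer(d,d))@(x-o)) for o,d in L)
def proj(p,X):
    c=Rm(p['attitude']).T@(np.array(X,float)-p['position']); return [p['fx']*c[0]/c[2]+p['cx'],p['fy']*c[1]/c[2]+p['cy']]
E
python3 - <<'E'
from h import *
P={n:viewer.grab_frame(n) for n in('scene','top')}
for n,p in P.items():
    cv2.imwrite(f'pics/{n}0.png',p['img'][:,:,::-1]); print(n,p['position'],p['attitude'],p['fx'])
for t in ['jig','flap_short_hinge','flap_long_hinge','hold_bar','bar_grip','bar_pointer','index_mark','blue_cap_bottle','timer','slip_carton']:
    L=[]
    for n,p in P.items():
        r=viewer.pinpoint(t,p)
        if r: L.append(ray(p,r[0]['location'])); print(t,n,np.round(r[0]['location'],1),round(r[0]['score'],2))
    if len(L)==2: x,e=tri(L); print('   ',np.round(x,1),round(e,1))
print(sensors.state()['ee_rot'],env.finger_overhang)
E
```

```text
scene [-171.60634939 -661.16239946  642.98145858] [-117.56196369    0.7857004   -49.06477522] 499.79983160210577
top [ 383.26683817   21.2243617  1169.55408307] [-1.68600359e+02  8.25953806e-02 -9.11683025e+01] 498.8074302634763
jig scene [320.7 269.3] 0.68
jig top [352.5 245.7] 0.75
    [511.3 -57.8  -5.3] 2.4
flap_short_hinge scene [338.7 242.1] 0.95
flap_short_hinge top [383.6 240.5] 0.89
    [ 507.9 -116.4   92. ] 1.6
flap_long_hinge scene [297.2 228. ] 0.84
flap_long_hinge top [334.3 251.3] 0.95
    [489.4 -11.6  93.6] 2.4
hold_bar scene [335.2 218.4] 0.66
hold_bar top [355.2 208. ] 0.92
    [577.5 -54.5  95.8] 5.1
bar_grip scene [335.8 204.6] 0.64
bar_grip top [353.2 207. ] 0.9
    [576.9 -51.1 128.5] 0.7
bar_pointer scene [366.4 235.4] 0.97
bar_pointer top [392.7 209.4] 0.66
    [ 575.9 -139.2   85.3] 3.3
index_mark scene [408.7 285.7] 0.73
index_mark top [395.4 230.7] 0.39
    [ 573.9 -198.1  -25.6] 44.6
blue_cap_bottle scene [246.2 259.1] 0.96
blue_cap_bottle top [284.7 281.6] 0.55
    [432.1 102.   -6.3] 3.8
timer top [282.9 210.3] 0.81
slip_carton scene [410.  284.8] 0.94
slip_carton top [430.9 210.8] 0.57
    [ 587.5 -244.2   -0.6] 1.4
[ 1.79991581e+02 -1.96189176e-03  1.53140911e+02] 14.0
```

Run:
```python
import cv2,numpy as np
a=cv2.imread('pics/scene0.png')[150:330,200:460];b=cv2.imread('pics/top0.png')[150:310,240:470]
a=cv2.resize(a,(780,540),interpolation=2);b=cv2.resize(b,(780,543),interpolation=2)
cv2.imwrite('pics/s1.png',a);cv2.imwrite('pics/t1.png',b)
```

```text
(no output)
```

View pics/s1.png

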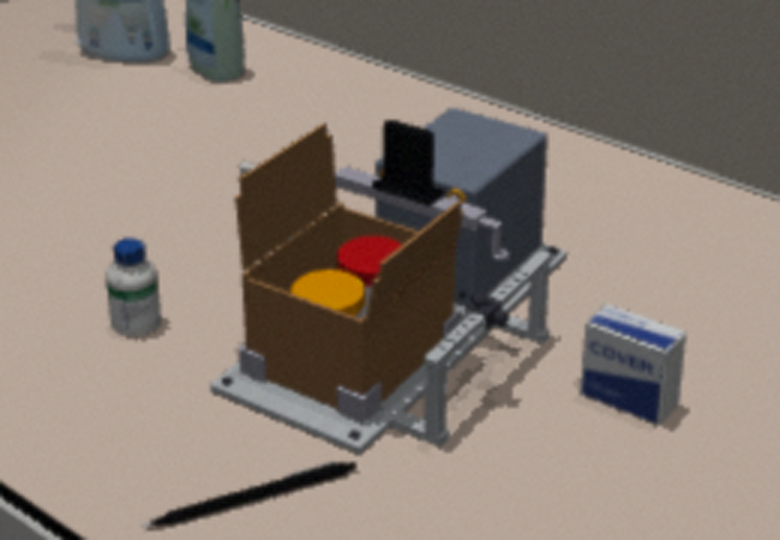

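View pics/t1.png

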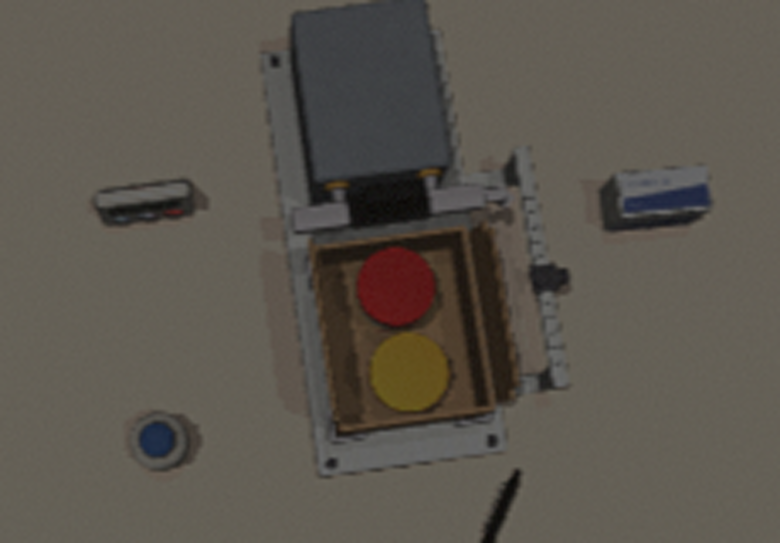

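The top view shows the open carton amid crop, with the index rider near crop (545,277), i.e. frame (397,231), and the grip near crop (390,200). The scene view shows both flaps standing near upright, with the short flap on the right.

```bash
cat >> h.py <<'E'
try: J=np.load('jig.npy')   # x0,y0,yaw
except Exception: J=None
def jw(x,y,z):
    c,s=np.cos(J[2]),np.sin(J[2]); return np.array([J[0]+c*x-s*y,J[1]+s*x+c*y,z])
def wj(X):
    c,s=np.cos(J[2]),np.sin(J[2]); d=np.array(X)[:2]-J[:2]; return np.array([c*d[0]+s*d[1],-s*d[0]+c*d[1],X[2]])
E
python3 - <<'E'
from h import *
import h
from scipy.optimize import least_squares
m=[((0,-50),(507.9,-116.4)),((0,50),(489.4,-11.6)),((75,0),(577.2,-52.5)),((75,-86),(575.9+14,-139.2))]
m=m[:3]
f=lambda p:np.ravel([np.array([p[0]+np.cos(p[2])*a[0]-np.sin(p[2])*a[1],p[1]+np.sin(p[2])*a[0]+np.cos(p[2])*a[1]])-w for a,w in m])
r=least_squares(f,[500,-60,.17]);print(r.x,r.fun.round(1));np.save('jig.npy',r.x);h.J=r.x
p=viewer.grab_frame('top');q=viewer.grab_frame('scene')
for n,X in dict(ptr=(75,-86,80),grip=(75,0,142),fs=(0,-50,88),fl=(0,50,91)).items(): print(n,np.round(proj(p,jw(*X))),np.round(proj(q,jw(*X))))
print('idx',wj(atz(p,(396,231),80)),'ptr seen',wj(atz(p,(392.7,209.4),80)))
for n,X in dict(bottle=(432,102,0),slip=(587,-244,0)).items(): print(n,wj(X))
T=jw(-22,-103,230);s=sensors.state();d=T-s['ee_pos'];yaw=s['ee_rot'][2];ty=np.degrees(r.x[2])+90
print(T,ty); n=8;dy=(ty-yaw)/n; per=d/18
for i in range(n+1):
    M=R.from_euler('xyz',[180,0,yaw+dy*i],degrees=True).as_matrix(); print(np.round(M.T@per/10,2),round(-np.radians(dy),4))
E
```

```text
[ 5.00161411e+02 -6.42035262e+01  1.62184458e-01] [ 0.3  2.9  2.7 -3.3 -3.   0.4]
ptr [390. 206.] [370. 235.]
grip [354. 207.] [336. 200.]
fs [382. 241.] [338. 243.]
fl [336. 249.] [298. 229.]
idx [ 16.8183146  -86.94748023  80.        ] ptr seen [ 65.39564847 -89.94658306  80.        ]
bottle [-40.42931036 175.02874307   0.        ]
slip [  56.6664737  -191.45919496    0.        ]
[ 495.08198015 -169.40428374  230.        ] 99.29248497191234
[-2.88 -2.79 -0.01] 0.1175
[-3.19 -2.43 -0.01] 0.1175
[-3.45 -2.04 -0.01] 0.1175
[-3.67 -1.63 -0.01] 0.1175
[-3.83 -1.19 -0.01] 0.1175
[-3.94 -0.73 -0.01] 0.1175
[-4.   -0.26 -0.01] 0.1175
[-4.    0.21 -0.01] 0.1175
[-3.95  0.68 -0.01] 0.1175
```

Emit:
{"api": "step_arm", "payload": {
  "plan": [-2.88,-2.8,0,0,0,0.1175,-3.2,-2.4,0,0,0,0.1175,-3.45,-2.05,0,0,0,0.1175,-3.65,-1.65,0,0,0,0.1175,-3.8,-1.2,0,0,0,0.1175],
  "hand": 0,
  "newtons": 40
}}

```text
time_s: 1.62
ee_pos: [324.9, 321.9, 228.0]
ee_rot: [180.0, 0.0, 119.2]
force: [0.9, -0.5, -0.5]
gripper_width: 60.5
gripper_force: 0.0
```

Emit:
{"api": "step_arm", "payload": {
  "plan": [-3.95,-0.75,0,0,0,0.1175,-4,-0.25,0,0,0,0.1175,-4,0.2,0,0,0,0.1175,-3.95,0.7,0,0,0,0,-3.95,0.7,0,0,0,0]
}}

```text
time_s: 2.03
ee_pos: [390.6, 132.3, 228.3]
ee_rot: [179.9, -0.0, 99.3]
force: [0.5, 0.3, -0.2]
gripper_width: 27.4
gripper_force: 0.0
```

Emit:
{"api": "step_arm", "payload": {
  "plan": [-3.95,0.7,0,0,0,0,-3.95,0.7,0,0,0,0,-3.95,0.7,0,0,0,0,-3.95,0.7,0,0,0,0,-3.95,0.7,0,0,0,0]
}}

```text
time_s: 2.45
ee_pos: [457.1, -57.3, 228.3]
ee_rot: [179.9, 0.0, 99.3]
force: [0.7, 0.8, 0.7]
gripper_width: 0.4
gripper_force: 0.0
```

Emit:
{"api": "step_arm", "payload": {
  "plan": [-3.9,0.65,0,0,0,0,-3.9,0.65,0,0,0,0,-3.5,0.5,0,0,0,0,0,0,2,0,0,0,0,0,0,0,0,0]
}}

```text
time_s: 2.87
ee_pos: [491.4, -165.0, 205.1]
ee_rot: [-179.7, -0.2, 99.1]
force: [-0.7, 0.4, -0.2]
gripper_width: 0.5
gripper_force: 0.0
```

Run:
```python
from h import *
p=viewer.grab_frame('wrist');q=viewer.grab_frame('top');s=viewer.grab_frame('scene')
cv2.imwrite('pics/w1.png',p['img'][:,:,::-1])
print(wj(sensors.state()['ee_pos']))
for t in ['index_mark','bar_pointer','bar_grip','flap_short_hinge','flap_long_hinge','flap_short','flap_long']:
    for n,k in(('w',p),('s',s),('t',q)):
        r=viewer.pinpoint(t,k)
        if r: print(t,n,np.round(r[0]['location']),round(r[0]['score'],2),{'index_mark':80,'bar_pointer':80,'bar_grip':142}.get(t,89),wj(atz(k,r[0]['location'],{'index_mark':80,'bar_pointer':80,'bar_grip':142}.get(t,89))).round(1))
```

```text
[-23.54345578 -96.3959307  208.17492095]
index_mark w [359. 184.] 0.55 80 [ 12.8 -83.2  80. ]
index_mark s [356. 248.] 0.64 80 [ 11.7 -84.7  80. ]
index_mark t [281. 214.] 0.44 80 [101.2 155.9  80. ]
bar_pointer w [414. 187.] 0.94 80 [ 67.1 -86.5  80. ]
bar_pointer s [368. 238.] 0.88 80 [ 58.5 -88.7  80. ]
bar_pointer t [392. 209.] 0.7 80 [ 65.9 -88.7  80. ]
bar_grip w [462.  86.] 0.93 142 [ 73.9   0.2 142. ]
bar_grip s [332. 204.] 0.64 142 [ 54.5  -3.  142. ]
bar_grip t [353. 208.] 0.79 142 [ 74.5   2.9 142. ]
flap_short_hinge w [341. 146.] 0.67 89 [ -6.1 -46.   89. ]
flap_short_hinge s [337. 243.] 0.66 89 [ -3.7 -48.8  89. ]
flap_short_hinge t [378. 242.] 0.79 89 [ -0.  -41.1  89. ]
flap_long_hinge w [353.  23.] 0.69 89 [ 2.3 53.1 89. ]
flap_long_hinge s [298. 230.] 0.87 89 [-1.  50.9 89. ]
flap_long_hinge t [335. 246.] 0.89 89 [ 6.9 51.4 89. ]Traceback (most recent call last):
  File "<stdin>", line 7, in <module>
ValueError: it knows: bar_grip, bar_pointer, blue_cap_bottle, flap_long_hinge, flap_short_hinge, hold_bar, index_mark, jig, slip_carton, timer
```

View pics/w1.png

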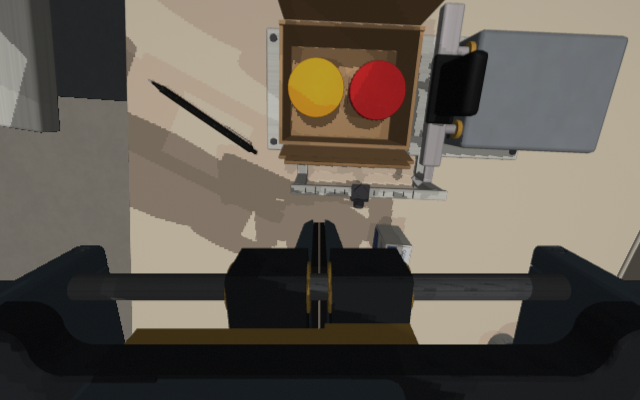

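The wrist view shows the short flap's edge near row 160, the rider with its wedge at (359,186), and the pointer at (416,187). The way down at the flap's outer side is clear.

Emit:
{"api": "step_arm", "payload": {
  "plan": [-0.4,0,3,0,0,0,0,0,3,0,0,0,0,0,2.4,0,0,0,0,0,0,0,0,0]
}}

```text
time_s: 4.1
ee_pos: [490.2, -166.7, 119.6]
ee_rot: [-179.5, -0.3, 99.3]
force: [-0.5, 0.2, -0.1]
gripper_width: 0.3
gripper_force: 0.0
```

Emit:
{"api": "step_arm", "payload": {
  "plan": [1.2,0,-0.4,0,0,0,1.1,0,-0.4,0,0,0,1.1,0,-0.4,0,0,0,1,0,0.1,0,0,0,0,0,0,0,0,0]
}}

```text
time_s: 4.52
ee_pos: [486.7, -122.3, 136.6]
ee_rot: [179.8, 0.0, 99.4]
force: [-0.0, 1.2, 0.8]
gripper_width: 0.6
gripper_force: 0.0
```

Emit:
{"api": "step_arm", "payload": {
  "plan": [0.8,0,0.3,0,0,0,0.8,0,0.5,0,0,0,0.6,0,0.8,0,0,0,0.3,0,0.8,0,0,0,0,0,0,0,0,0]
}}

```text
time_s: 4.93
ee_pos: [480.6, -98.6, 108.8]
ee_rot: [-179.8, -0.1, 99.3]
force: [-1.1, -0.2, 0.1]
gripper_width: 0.1
gripper_force: 0.0
```

Emit:
{"api": "step_arm", "payload": {
  "plan": [0.2,0,0.4,0,0,0,0,0,0.2,0,0,0,0,0,0,0,0,0]
}}

```text
time_s: 5.18
ee_pos: [481.5, -97.4, 105.2]
ee_rot: [-179.9, -0.1, 99.3]
force: [-0.9, 2.1, 5.0]
gripper_width: 0.7
gripper_force: 2.6
```

Emit:
{"api": "step_arm", "payload": {
  "plan": [0,0,0,0,0,0,0,0,0,0,0,0,0,0,0,0,0,0]
}}

```text
time_s: 5.43
ee_pos: [481.5, -97.4, 105.2]
ee_rot: [-180.0, -0.1, 99.2]
force: [-2.3, 2.7, 6.2]
gripper_width: 0.4
gripper_force: 2.7
```

Emit:
{"api": "step_arm", "payload": {
  "plan": [0,0,-2,0,0,0,0,0,-4,0,0,0,0,0,-4,0,0,0,0,0,0,0,0,0]
}}

```text
time_s: 5.77
ee_pos: [486.2, -98.9, 211.9]
ee_rot: [179.2, 0.3, 99.2]
force: [1.2, 0.0, 0.5]
gripper_width: 0.3
gripper_force: 0.0
```

Run:
```python
from h import *
q=viewer.grab_frame('top');s=viewer.grab_frame('scene')
a=cv2.resize(s['img'][150:330,200:460,::-1],(780,540))
cv2.imwrite('pics/s2.png',a)
print(wj(sensors.state()['ee_pos']))
```

```text
[-22.64590394 -30.64868118 206.23733388]
```

View pics/s2.png

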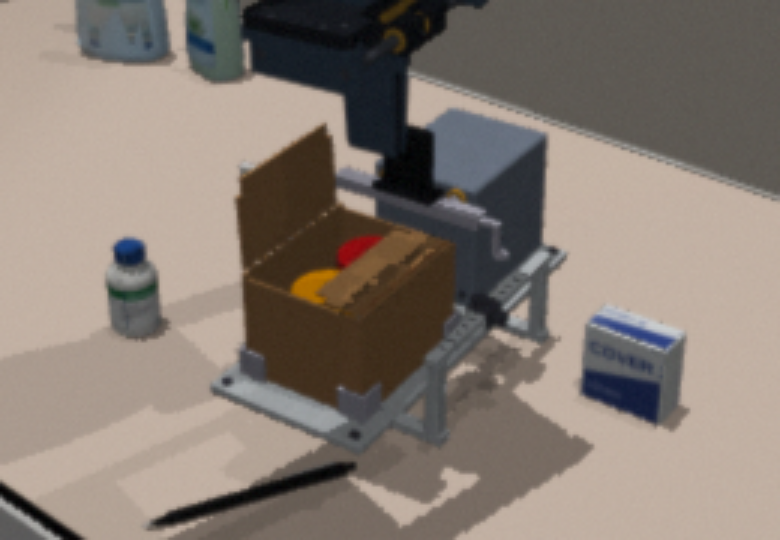

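The short flap lies flat; the long one is still upright (crop 285,190).

Emit:
{"api": "step_arm", "payload": {
  "plan": [3.8,0,0,0,0,0,3.8,0,0,0,0,0,3.8,0,0,0,0,0,3.8,0,0,0,0,0,0,0,0,0,0,0]
}}

```text
time_s: 6.28
ee_pos: [455.0, 57.1, 203.0]
ee_rot: [-179.8, -0.2, 99.6]
force: [0.3, -0.7, -1.5]
gripper_width: 0.4
gripper_force: 0.0
```

Emit:
{"api": "step_arm", "payload": {
  "plan": [0,0,3,0,0,0,0,0,2.7,0,0,0,0,0,1,0,0,0,0,0,0,0,0,0,0,0,0,0,0,0]
}}

```text
time_s: 6.7
ee_pos: [456.6, 51.8, 136.6]
ee_rot: [-179.8, -0.0, 99.3]
force: [0.6, 0.0, 0.4]
gripper_width: 0.4
gripper_force: 0.0
```

Emit:
{"api": "step_arm", "payload": {
  "plan": [-1.1,0,-0.5,0,0,0,-1.1,0,-0.5,0,0,0,-1.1,0,-0.5,0,0,0,-1.1,0,-0.5,0,0,0,-1.1,0,-0.5,0,0,0]
}}

```text
time_s: 7.12
ee_pos: [466.8, -3.4, 164.2]
ee_rot: [179.9, 0.0, 99.2]
force: [0.1, 1.4, -0.4]
gripper_width: 0.1
gripper_force: 0.3
```

Emit:
{"api": "step_arm", "payload": {
  "plan": [-1.2,0,0.1,0,0,0,-1.2,0,0.4,0,0,0,-1.1,0,0.6,0,0,0,-1,0,1.1,0,0,0,-1,0,1.3,0,0,0]
}}

```text
time_s: 7.53
ee_pos: [475.6, -57.6, 127.7]
ee_rot: [179.9, 0.0, 99.2]
force: [-0.7, 0.5, 0.3]
gripper_width: -0.1
gripper_force: 0.2
```

Emit:
{"api": "step_arm", "payload": {
  "plan": [-0.2,0,0.9,0,0,0,-0.2,0,0.9,0,0,0,0,0,0.3,0,0,0,0,0,0,0,0,0]
}}

```text
time_s: 7.87
ee_pos: [475.7, -61.0, 108.0]
ee_rot: [-179.9, 0.1, 99.3]
force: [-3.7, -3.3, 10.2]
gripper_width: 0.7
gripper_force: 4.8
```

Emit:
{"api": "step_arm", "payload": {
  "plan": [0,0,0,0,0,0,0,0,0,0,0,0,0,0,0,0,0,0]
}}

```text
time_s: 8.12
ee_pos: [475.7, -61.0, 108.0]
ee_rot: [-180.0, 0.1, 99.4]
force: [-4.4, -3.6, 9.8]
gripper_width: 0.3
gripper_force: 5.0
```

Emit:
{"api": "step_arm", "payload": {
  "plan": [0,0,-3,0,0,0,0,0,-4,0,0,0,0,0,-3,0,0,0,0,0,0,0,0,0],
  "hand": 6
}}

```text
time_s: 8.45
ee_pos: [479.5, -60.4, 212.8]
ee_rot: [179.3, 0.2, 99.3]
force: [0.7, 0.1, 0.6]
gripper_width: 24.1
gripper_force: 0.0
```

Run:
```python
from h import *
p=viewer.grab_frame('wrist');q=viewer.grab_frame('top');s=viewer.grab_frame('scene')
cv2.imwrite('pics/w3.png',p['img'][:,:,::-1])
print(wj(sensors.state()['ee_pos']),sensors.state()['ee_rot'])
Z={'index_mark':80,'bar_pointer':80,'bar_grip':142}
for t in Z:
    for n,k in(('w',p),('s',s),('t',q)):
        r=viewer.pinpoint(t,k)
        if r: print(t,n,np.round(r[0]['location']),round(r[0]['score'],2),wj(atz(k,r[0]['location'],Z[t])).round(1))
```

```text
[-23.79318569   8.27878972 206.374102  ] [-1.79958430e+02 -2.35317538e-02  9.93065984e+01]
index_mark s [358. 247.] 0.49 [ 17.7 -86.7  80. ]
bar_pointer s [367. 235.] 0.7 [ 69.4 -81.   80. ]
bar_grip w [433. 221.] 0.78 [ 74.1   2.2 142. ]
bar_grip s [334. 201.] 0.86 [ 67.4   0.5 142. ]
```

View pics/w3.png

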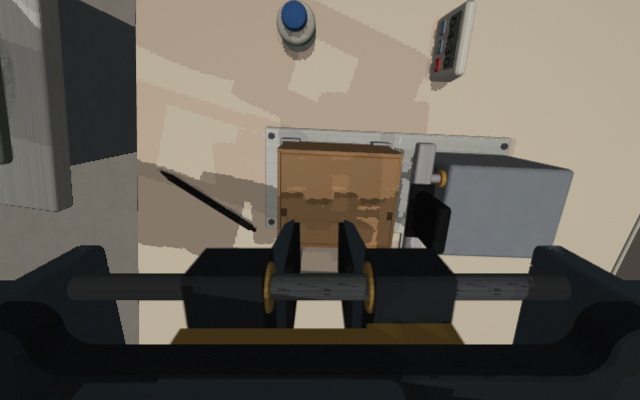

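Both flaps lie flat (270–405, 140–250); the grip stands clear at (425,215).

Emit:
{"api": "step_arm", "payload": {
  "plan": [-0.2,3.3,0,0,0,0,-0.3,3.3,0,0,0,0,-0.2,3.2,0,0,0,0,0,0,0,0,0,0,0,0,0,0,0,0]
}}

```text
time_s: 9.47
ee_pos: [574.5, -51.1, 206.0]
ee_rot: [-179.9, -0.0, 99.3]
force: [-0.7, 0.3, -0.1]
gripper_width: 59.8
gripper_force: 0.0
```

Emit:
{"api": "step_arm", "payload": {
  "plan": [0,0,2.4,0,0,0,0,0,2.4,0,0,0,0,0,2,0,0,0,0,0,0,0,0,0,0,0,0,0,0,0]
}}

```text
time_s: 9.88
ee_pos: [572.2, -51.3, 138.6]
ee_rot: [-179.8, -0.0, 99.3]
force: [-0.0, 0.3, 0.3]
gripper_width: 59.8
gripper_force: 0.0
```

Emit:
{"api": "step_arm", "payload": {
  "plan": [0,0,0,0,0,0,0,0,0,0,0,0,0,0,0,0,0,0,0,0,0,0,0,0,0,0,0,0,0,0],
  "hand": 0,
  "newtons": 45
}}

```text
time_s: 10.3
ee_pos: [574.0, -51.3, 139.7]
ee_rot: [179.9, 0.0, 99.3]
force: [0.3, 0.7, 0.7]
gripper_width: 30.0
gripper_force: 0.0
```

Emit:
{"api": "step_arm", "payload": {
  "plan": [0,0,0,0,0,0,0,0,0,0,0,0,0,0,0,0,0,0,0,0,0,0,0,0,0,0,0,0,0,0]
}}

```text
time_s: 10.72
ee_pos: [574.1, -51.2, 139.0]
ee_rot: [179.9, -0.0, 99.1]
force: [1.6, 0.9, 0.8]
gripper_width: 12.7
gripper_force: 44.8
```

Emit:
{"api": "step_arm", "payload": {
  "plan": [0,-1,0,0,0,0,0,-1.2,0,0,0,0,0,-1.2,0,0,0,0,0,-1.1,0,0,0,0,0,0,0,0,0,0]
}}

```text
time_s: 11.13
ee_pos: [529.0, -56.6, 139.1]
ee_rot: [179.8, -0.2, 99.1]
force: [5.7, 7.5, -3.5]
gripper_width: 12.1
gripper_force: 44.8
```

Run:
```python
from h import *
q=viewer.grab_frame('top');s=viewer.grab_frame('scene');p=viewer.grab_frame('wrist')
a=cv2.resize(s['img'][205:285,310:420,::-1],(770,560),interpolation=2);cv2.imwrite('pics/s4.png',a)
a=cv2.resize(q['img'][190:250,360:430,::-1],(630,540),interpolation=2);cv2.imwrite('pics/t4.png',cv2.convertScaleAbs(a,alpha=1.8))
st=sensors.state();print(wj(st['ee_pos']),st['force'],st['gripper_width'])
for t in ('index_mark','bar_pointer'):
    for n,k in(('w',p),('s',s),('t',q)):
        for r in viewer.pinpoint(t,k)[:2]: print(t,n,np.round(r['location'],1),round(r['score'],2),wj(atz(k,r['location'],80)).round(1))
```

```text
[ 31.22406853   2.80810324 139.03842286] [ 5.39466883  8.0259864  -1.70127004] 12.803650969386798
index_mark w [301.7 316. ] 0.38 [ 15.6 -83.3  80. ]
index_mark s [323.2 226.2] 0.68 [54.  19.7 80. ]
index_mark s [358.  247.1] 0.44 [ 17.8 -86.2  80. ]
bar_pointer w [311.8 314.6] 0.8 [ 24.2 -81.9  80. ]
bar_pointer w [423.9  31.6] 0.55 [ 99.4 133.9  80. ]
bar_pointer s [360.7 246.1] 0.63 [ 24.  -89.2  80. ]
```

View pics/s4.png

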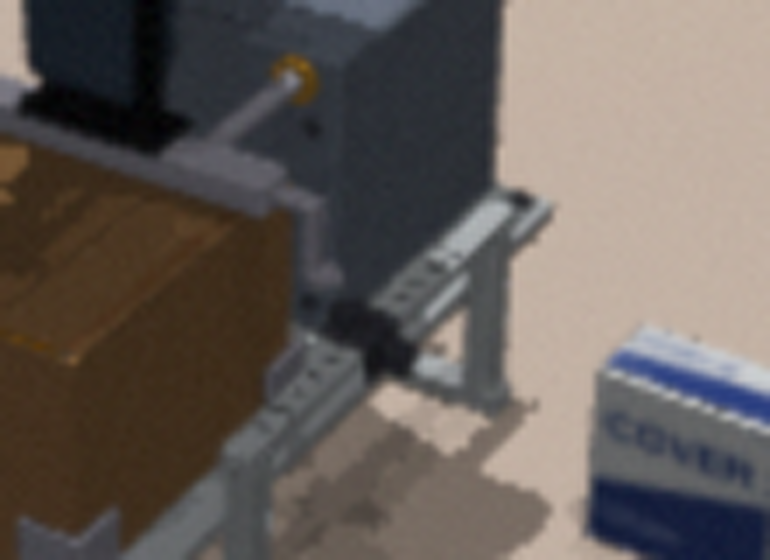

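View pics/t4.png

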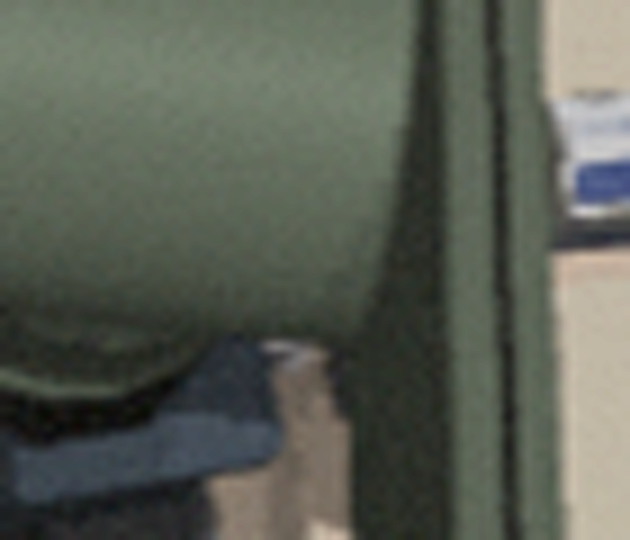

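The scene crop shows the pointer tip near crop (325,280), still a few mm behind the wedge (about crop (335,315)). In the top view the arm hides both. Remaining travel is about 7 mm.

Emit:
{"api": "step_arm", "payload": {
  "plan": [0,-0.4,0,0,0,0,0,-0.3,0,0,0,0,0,0,0,0,0,0,0,0,0,0,0,0]
}}

```text
time_s: 11.92
ee_pos: [523.9, -57.2, 139.1]
ee_rot: [179.7, -0.3, 99.1]
force: [6.1, 9.4, -2.9]
gripper_width: 12.5
gripper_force: 44.8
```

Run:
```python
from h import *
s=viewer.grab_frame('scene');p=viewer.grab_frame('wrist')
a=cv2.resize(s['img'][228:268,335:385,::-1],(500,400),interpolation=2)
b=cv2.resize(p['img'][290:340,270:340,::-1],(560,400),interpolation=2)[:,:300+0] if 0 else cv2.resize(p['img'][295:335,285:335,::-1],(500,400),interpolation=2)
cv2.imwrite('pics/c5.png',cv2.convertScaleAbs(cv2.resize(np.hstack([a,b]),(800,320)),alpha=1.6))
st=sensors.state();print(wj(st['ee_pos']),st['force'],st['gripper_width'])
for t in ('index_mark','bar_pointer'):
    for n,k in(('w',p),('s',s)):
        for r in viewer.pinpoint(t,k)[:2]: print(t,n,np.round(r['location'],1),round(r['score'],2),wj(atz(k,r['location'],80)).round(1))
for X in [(20,-86,80),(30,-86,80),(20,-96,80),(20,-86,90)]: print(X,np.round(proj(s,jw(*X)),1),np.round(proj(p,jw(*X)),1))
```

```text
[ 24.66107171   3.08003821 139.04833108] [ 6.23091714  8.95344844 -2.0273467 ] 12.271609904303324
index_mark w [310.1 315.9] 0.39 [ 16.5 -82.9  80. ]
bar_pointer w [311.3 315. ] 0.73 [ 17.5 -82.   80. ]
bar_pointer s [354.2 247.6] 0.68 [ 12.2 -80.3  80. ]
bar_pointer s [245.4 257.8] 0.41 [-131.    89.7   80. ]
(20, -86, 80) [358.4 246.6] [314.3 319. ]
(30, -86, 80) [360.7 244.3] [325.9 318.9]
(20, -96, 80) [362.7 247.9] [314.3 328.8]
(20, -86, 90) [358.5 242.5] [314.2 327. ]
```

View pics/c5.png

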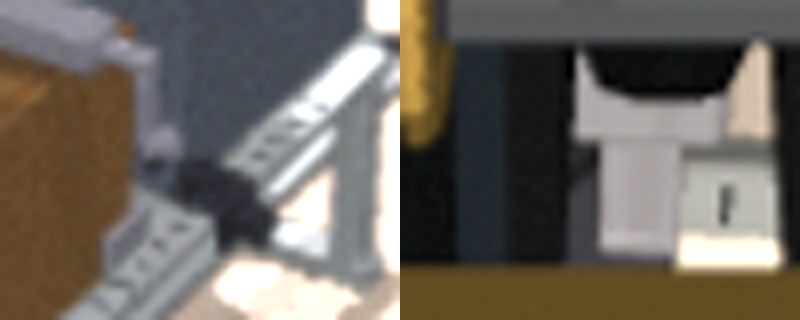

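The scene crop shows the pointer tip near crop (165,140), just above and beside the dark rider (180–275, 155–245). In the wrist crop the pointer post (600–675) covers the wedge. For a cleaner offset I'll enlarge the unobstructed earlier frames.

Run:
```python
import cv2,numpy as np
w=cv2.imread('pics/w1.png')[160:215,340:430];t=cv2.imread('pics/top0.png')[195:240,380:410]
w=cv2.resize(w,(720,440),interpolation=2)
cv2.imwrite('pics/c6.png',cv2.convertScaleAbs(w,alpha=1.3))
```

```text
(no output)
```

View pics/c6.png

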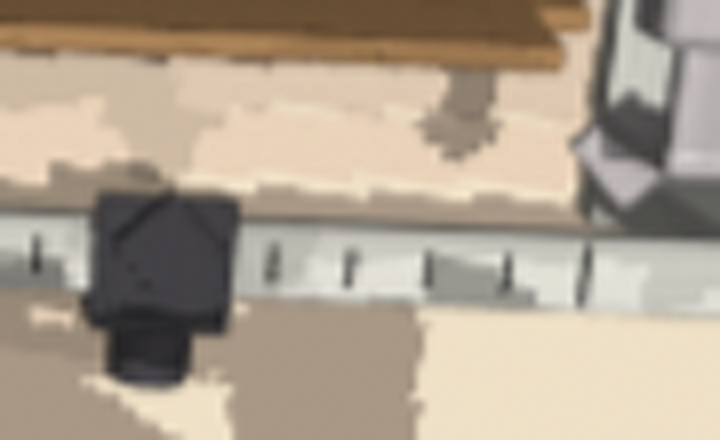

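The wedge tip is at crop (170,188). The pointer's apex is at about crop (645,197), not the network's (592,216), so the gap at rest was about 59 mm (checked against the 10 mm rail ticks, spaced 79 px). I've pulled 50.4 mm so far, so about 8 mm remain.

Emit:
{"api": "step_arm", "payload": {
  "plan": [0,-0.4,0,0,0,0,0,-0.35,0,0,0,0,0,0,0,0,0,0,0,0,0,0,0,0]
}}

```text
time_s: 12.55
ee_pos: [516.6, -58.1, 139.0]
ee_rot: [179.7, -0.3, 99.1]
force: [5.9, 10.6, -2.8]
gripper_width: 12.6
gripper_force: 44.8
```

Run:
```python
from h import *
s=viewer.grab_frame('scene');p=viewer.grab_frame('wrist')
a=cv2.resize(s['img'][233:263,340:370,::-1],(400,400),interpolation=2)
b=cv2.resize(p['img'][300:334,293:327,::-1],(400,400),interpolation=2)
cv2.imwrite('pics/c7.png',cv2.convertScaleAbs(np.hstack([a,b]),alpha=2))
st=sensors.state();print(wj(st['ee_pos']),st['force'],st['gripper_width'])
for t in ('index_mark','bar_pointer'):
    for n,k in(('w',p),('s',s)):
        for r in viewer.pinpoint(t,k)[:1]: print(t,n,np.round(r['location'],1),round(r['score'],2),wj(atz(k,r['location'],80)).round(1))
for X in [(15,-86,80),(24,-97,71),(6,-97,71)]: print(X,np.round(proj(s,jw(*X)),1),np.round(proj(p,jw(*X)),1))
```

```text
[ 17.3434451    3.38596209 139.05036862] [ 6.11060284 11.38816714 -2.59586774] 12.589980338210529
index_mark w [317.1 319. ] 0.69 [ 15.1 -85.7  80. ]
index_mark s [358.2 247.6] 0.56 [ 16.3 -87.4  80. ]
bar_pointer w [309.3 316.7] 0.84 [  8.4 -83.3  80. ]
bar_pointer s [355.9 250.2] 0.75 [  5.4 -87.9  80. ]
(15, -86, 80) [357.3 247.7] [317.  319.3]
(24, -97, 71) [364.  250.8] [327.1 323. ]
(6, -97, 71) [359.9 255. ] [307.  323.2]
```

View pics/c7.png

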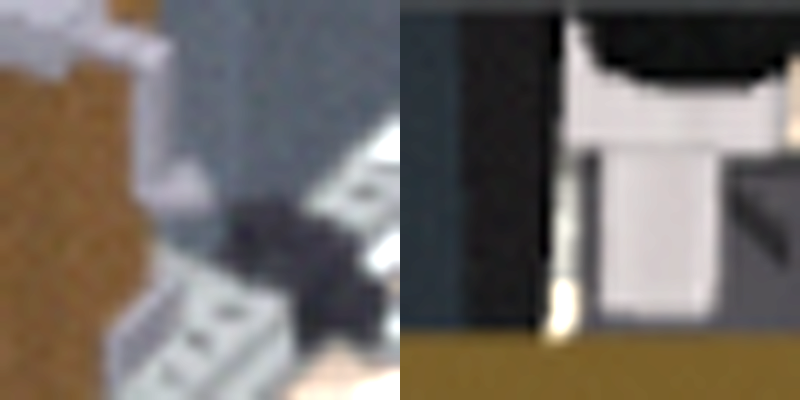

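The wrist crop shows the post at 600–720, centred at 660. The wedge's right shoulder line runs from (730,190) to (785,260), which puts its apex at about 700. So the pointer is roughly 2–6 mm past the mark, and I'll let it back 3.5 mm.

Emit:
{"api": "step_arm", "payload": {
  "plan": [0,0.35,0,0,0,0,0,0,0,0,0,0,0,0,0,0,0,0,0,0,0,0,0,0,0,0,0,0,0,0]
}}

```text
time_s: 13.27
ee_pos: [520.5, -57.6, 139.0]
ee_rot: [179.7, -0.3, 99.1]
force: [7.1, 10.0, -2.9]
gripper_width: 12.4
gripper_force: 44.8
```

Run:
```python
from h import *
L={}
for i in range(4):
    for n in('wrist','scene'):
        k=viewer.grab_frame(n)
        for t in('index_mark','bar_pointer'):
            for r in viewer.pinpoint(t,k)[:1]: L.setdefault((n,t),[]).append([*np.round(r['location'],1),round(r['score'],2),*wj(atz(k,r['location'],80))[:2].round(1)])
for k in L: print(k); print(np.array(L[k]))
s=k=viewer.grab_frame('wrist')
g=s['img'][300:334,293:335].astype(int).sum(2)//3
for r in (313,316,319,322,324): print(r,g[r-300])
print(wj(sensors.state()['ee_pos']))
```

```text
('wrist', 'index_mark')
[[315.1  314.8    0.58  17.3  -81.6 ]
 [322.   258.5    0.49  23.1  -28.6 ]
 [316.4  316.2    0.68  18.3  -83.1 ]
 [314.1  314.2    0.58  16.4  -81.  ]]
('wrist', 'bar_pointer')
[[312.3  313.3    0.57  14.9  -80.1 ]
 [311.2  312.7    0.71  13.9  -79.5 ]
 [312.7  314.2    0.55  15.2  -81.  ]]
('scene', 'index_mark')
[[359.3  247.2    0.64  18.8  -88.6 ]
 [359.3  243.6    0.67  31.   -82.3 ]
 [358.2  247.7    0.62  16.   -87.6 ]
 [357.3  247.5    0.54  15.7  -85.6 ]]
('scene', 'bar_pointer')
[[352.   244.8    0.77  19.3  -71.4 ]
 [355.8  248.9    0.74   9.5  -85.4 ]
 [356.5  247.4    0.93  15.2  -84.  ]
 [355.1  249.7    0.82   6.2  -85.6 ]]
313 [ 24  24  24  25  25  16  15  15  14  14  13  13  10  22  35  35  35  88
 104 105 104 102 102 101 102 103 102  67  55  55  57  68  66  65  66  66
  66  66  43  16  13  15]
316 [ 23  25  25  24  25  19  13  12  14  14  14  14  10  29  41  34  34  93
 108 108 106 103 103 103 103 106 101  58  42  40  37 100 108 108 107 107
 106 106  86  35  14  14]
319 [ 25  23  24  23  25  17  14  13  13  14  14  15  11  21  23  22  30  91
 106 107 105 103 103 103 104 107 102  49  36  41  52 108 116 115 116 116
  61 101 115  52  14  14]
322 [ 25  25  24  25  25  18  14  14  15  12  14  15  17  36  41  41  48  95
 107 107 105 103 102 103 104 108  99  55  32  39  49 106 114 114 114 112
  58 105 114  58  19  14]
324 [ 24  24  23  24  24  18  15  14  13  14  14  14  17  39  41  42  52  97
 107 106 105 113 106 105 110 113  90  52  41  41  69 121 129 130 130 133
 134 123 121  62  19  13]
[ 21.09472271   3.23357725 139.0546617 ]
```

The pointer post centre (column 314.6) is now level with the rider's centre (about 314). Even the worst-case readings are within 3 mm. I'll hold and hand in.

Emit:
{"api": "step_arm", "payload": {
  "plan": [0,0,0,0,0,0,0,0,0,0,0,0,0,0,0,0,0,0,0,0,0,0,0,0,0,0,0,0,0,0]
}}

```text
time_s: 14.93
ee_pos: [520.5, -57.6, 139.0]
ee_rot: [179.7, -0.3, 99.1]
force: [6.8, 9.2, -2.9]
gripper_width: 12.6
gripper_force: 44.8
```

```bash
python3 -c "
from workcell import env
print(env.job_done())"
```

```text
the job is handed in; nothing more can be done
None
```

I folded the short flap flat, then the long flap over it, then pulled the bar out and handed in at about 15 s still gripping it; no verdict came back, and I estimate the pointer is within about 3 mm of the index mark.

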